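Draw a mounted print from the slotted rack and stand it on the easel

ROBOT

A 6-joint arm with a two-finger parallel gripper is mounted at the origin on the work surface. World frame = base frame: x ahead of the robot, y to its left, z up, the work surface at z = 0. Lengths are in m, angles in rad, forces in N, time in s.
With the tool pointing down it reaches from about 0.35 to 0.975 m from the base axis. Payload 4.9 kg.
Tool frame: the origin (TCP) lies at the very end of the fingers, on their centre line; the grasp point (between the pads) lies 19 mm behind it; z points along the fingers, y is the line along which they close (so a half turn about z gives the same grasp; the last joint's range is limited). The gripper opens to 85 mm and grips with 20 to 120 N. Pads are 22 mm wide; open, the fingers measure 114 mm over their backs; the gripper's body (76 mm by 85 mm) begins 54 mm behind the grasp point. The pads swing forward as they close: fully open they stand 13 mm farther back than shut.
Start: joints at [-1.225, 0.053, 1.613, -0, 1.476, -0.119], TCP at [0.28, -0.559, 0.231] pointing down, gripper open.
Joint ranges: [-3.01, 3.01], [-1.01, 2.22], [0.06, 2.58], [-1.02, 4.17], [0.09, 2.62], [-3.14, 3.14]. Speed limits (rad/s): [2.57, 2.57, 3.14, 3.14, 3.14, 3.14].

INTERFACE

Orientations are given as a unit quaternion [w, x, y, z].
In Python, from plant import manip gives the robot as it stands.
- The arm moves only by the shell command python3 -m pendant 'ROWS'. ROWS is JSON, a list of rows, each a list of 3 entries, a list of its own where there are three numbers: the opening, from 0 (shut) to 1 (fully open), then the shift along the tool's x, y, z in units of 12 cm (1.0 is 12 cm), then the turn about the tool's z in units of pi rad (1.0 is pi rad). In form: [[gripper, [dx, dy, dz], roll], ...]. A call has 1 to 10 rows; each row is the pose to reach, as a shift and turn from the pose commanded when the call began, along the tool's axes at that moment, turning the shorter way round; what a row does not reach only later rows make up. A row lasts 1/10 s, in which the tool goes at most 50 mm and 8.59 degrees, less where a joint would pass 70% of its speed; a pose out of reach is approached as far as the arm can. A call with a number of a shift or a turn outside -1 to 1 is refused whole. A call with a gripper value outside its range is refused whole. The fingers move at their own pace and stop on an object; the grip force is fixed at half the most. Time passes only in rows, so rows that repeat a pose let the fingers close. It gives the time, the measured TCP pose, the force, the opening and the grip force at its end, in the units of the state.
- manip.state(): the state, without advancing time (a new reading comes with each control period).
- manip.grab_frame(name): name is "scene" or "top"; returns a dict with "img" (384x512x3 uint8, red, green, blue), "fx", "fy", "cx", "cy" (pixels), "eye" and "rotation" of the camera in the world. Camera axes: x right, y down, z forward; pixel columns grow to the right and rows downward; lengths in m; the calibration is good to about 2 mm. A picture is of the moment at which its call begins. There is no depth.
- manip.job_done(): hands the job in; it is judged then, once.
The state is a dict: "time": time; "joint_pos": joint angles; "joint_vel": joint speeds; "joint_efforts": joint torques, N m; "tool_pos": TCP position; "tool_rot": TCP orientation; "contact_force": force on the tool from outside, world axes, zero at the start; "ft_torque": the same for the moment, N m; "gripper_width": opening from 0.0 (shut) to 1.0 (fully open); "grasp_force": force on a finger pad.
Only numpy, scipy, OpenCV 4.12 (cv2) and the standard library are available. Lean on these libraries where they do the work, as an engineer would, in place of code of your own. Each camera call takes 0.05 s, during which the arm holds its last target. There are 200 camera calls.

TASK

Slide the tall mounted print straight up out of the slotted rack by its top edge and stand it on the little easel for copying: its whole lower edge on the easel's ledge behind the lip, leaning back against the backrest. Set it down on the ledge before you let go of it, and leave the two shorter prints in the rack and the other things on the desk where they are.

Things in the scene. Friction and masses are not known exactly. Their poses are not given: they have to be found in the camera images.
- panel: The tall mounted print: a stiff aluminium-edged board with a grey picture on both faces, 6 mm thick (its x), 140 mm wide (its y), 160 mm tall (its z). Origin at the centre of its lower edge. It stands upright in one of the rack's slots, lower edge 10 mm above the table, top edge at 170 mm. About 0.25 kg.
- short_a: A shorter mounted print of the same kind, 6 x 140 x 108 mm, in another slot of the rack (top edge at 118 mm). Axes and origin as for the tall print. To be left alone.
- short_b: A second shorter mounted print, 6 x 140 x 108 mm, in another slot of the rack. To be left alone.
- rack: Fixed grey rack with black slotted guides, 180 mm (x) by 162 mm (y), 72 mm high; origin on the table under its centre. Four slots, 10 mm wide, at x = -60, -20, 20, 60 mm; boards stand in them across the rack, faces towards +x and -x, on its floor 10 mm above the table. Guides 14 mm deep at both y ends hold the boards' side edges to 70 mm above the table.
- easel: Small light-wood easel fixed to the desk, front facing its own +x; origin on the table, mid-width. Base x -90 to 60 mm, 200 mm wide (y). The backrest leans back towards -x by 0.35 rad from vertical and is 100 mm high along its slope, 200 mm wide. Its face meets the ledge at x = 20, z = 45 mm.
- easel_ledge (a point): Point on the top of the easel's ledge, mid-width, half-way between backrest and lip; in the easel's frame x = 34.1, y = 0, z = 50.1 mm; axes as the easel's (not tilted). The ledge is square to the backrest, so it rises towards the front; it is 200 mm wide and 30 mm deep from backrest to lip. The lip is 10 mm high, 6 mm thick.
- loupe: Black desk magnifier, a squat round piece 52 mm across and 50 mm high, standing on the desk, origin at the centre of its underside. Bystander.
- brush: Flat dusting brush with wooden handle, 190 mm long, lying on the desk along its x. Bystander.
There are look-alikes about, which are no part of the job. What is shaped like the rack but blue is not meant. What is shaped like the panel but red is not meant.

How it is judged:
On the way, in this order (a step that is already met when the one before it is completed fails the run):
1. The tall print is held by the fingers, upright, its lower edge drawn up clear of the rack's guides (z of panel in the frame of rack above 0.075 m and angle between panel's own z axis and vertical below 0.3 rad and contact force between the fingers and panel above 0.5 N), for 0.1 s.
2. The tall print's lower edge rests on the easel's ledge while the fingers still hold it (contact force between panel and easel above 0.3 N and contact force between the fingers and panel above 0.5 N and distance between panel and easel_ledge below 0.04 m), for 0.1 s.
At the end, for the whole second after the job is handed in: The tall print stands at rest on the easel's ledge between backrest and lip (middle of its lower edge within 20 mm of the ledge's mid-line in depth, 30 mm of its middle in width, 12 mm in height), leaning back 0.25 to 0.7 rad from vertical and square to the easel within 0.2 rad (x of panel in the frame of easel_ledge between -0.02 and 0.02 m and y of panel in the frame of easel_ledge between -0.03 and 0.03 m and z of panel in the frame of easel_ledge between -0.012 and 0.012 m and angle between panel's own z axis and vertical between 0.25 and 0.7 rad and angle between the y axis of panel and the y axis of easel, either way round below 0.2 rad and linear speed of panel below 0.02 m/s); the robot touches nothing.
It fails at once if a shorter print is pulled up or displaced by more than 25 mm (distance of any of short_a, short_b from where it was at the start of the episode above 0.025 m).
It fails at once if the loupe or the brush is moved by more than 30 mm (distance of any of loupe, brush from where it was at the start of the episode above 0.03 m).
It also fails if it takes over 48 s, if anything falls off the work surface, if the arm or the gripper's body presses on something with over 40 N, if the wrist force passes 120 N, or if a joint passes its speed limit or range.

## Working session

There is one attempt and no reset: what is moved stays moved. The work goes in short steps, Python scripts to look and compute and a shell command to move; the robot and the scene stay as the last step left them, time stands still between calls to the robot, and variables do not carry over. Pictures are saved under pics/ and viewed, at most 10 in all, crops included, and the job is handed in when it is done.

```bash
mkdir -p pics
cat > h.py <<'E'
from plant import manip
import numpy as np, cv2
def grab(n,f):
    d=manip.grab_frame(n); cv2.imwrite(f'pics/{f}.png',d['img'][:,:,::-1]); np.save(f'pics/{f}.npy',d,allow_pickle=True); return d
def load(f): return np.load(f'pics/{f}.npy',allow_pickle=True).item()
def ray(d,u,v):
    r=np.array(d['rotation'])@np.array([(u-d['cx'])/d['fx'],(v-d['cy'])/d['fy'],1]); return np.array(d['eye']),r/np.linalg.norm(r)
def plane(d,u,v,z):
    e,r=ray(d,u,v); return e+r*(z-e[2])/r[2]
def two(d1,p1,d2,p2):
    e1,r1=ray(d1,*p1); e2,r2=ray(d2,*p2)
    s=np.linalg.lstsq(np.c_[r1,-r2],e2-e1,rcond=None)[0]
    a=e1+s[0]*r1;b=e2+s[1]*r2; return (a+b)/2,np.linalg.norm(a-b)
def proj(d,p):
    q=np.array(d['rotation']).T@(np.array(p)-d['eye']); return np.array([d['fx']*q[0]/q[2]+d['cx'],d['fy']*q[1]/q[2]+d['cy']])
E
python3 - <<'E'
from h import *
np.set_printoptions(precision=4,suppress=True)
a=grab('scene','s0');b=grab('top','t0')
for d in(a,b): print(d['fx'],d['fy'],d['cx'],d['cy'],d['eye'],np.array(d['rotation']).tolist())
s=manip.state();print(s['tool_pos'],s['tool_rot'],s['time'])
E
```

```text
405.0224688432738 405.0224688432738 255.92148048757954 195.70617211762817 [0.9338 0.9676 0.6663] [-0.11865388094915912, 0.19964324693846489, 0.8472317575639304, -0.4777679138061736]
447.063777586866 447.063777586866 261.8958203923502 192.62244816996568 [0.3072 0.0663 1.1868] [0.05543261573650676, -0.6956144665396234, 0.7145890237964964, -0.049094461225010017]
[ 0.28   -0.5582  0.2302] [-0.0009  0.9731  0.2303 -0.0001] 0.1
```

View pics/s0.png

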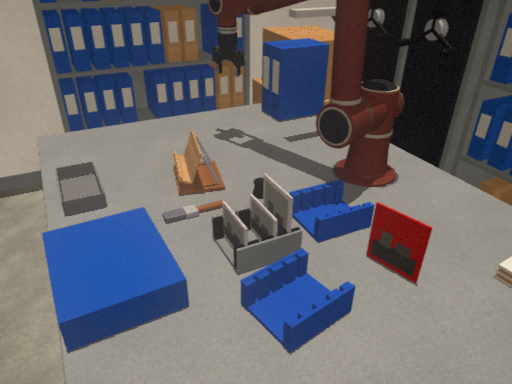

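View pics/t0.png

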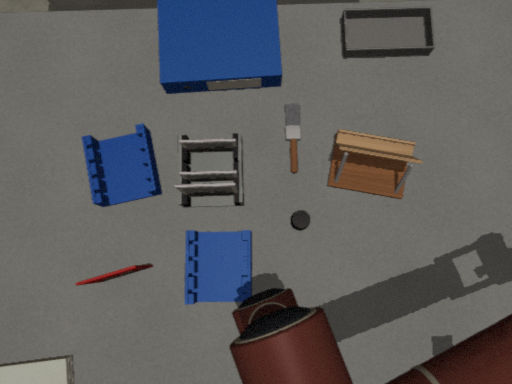

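The two views show these objects:
- The grey rack is at scene (258,240) and top (210,170). Its tall print is at scene (278,205) and top (207,186), in the slot nearest the robot.
- The easel is at scene (198,165) and top (372,160), with its front facing away from the robot.
- The loupe is at top (300,220) and the brush at top (293,135).

Things that could be taken for the target:
- The red board at scene (397,240) / top (113,274) is a decoy.
- The short prints are at scene (235,222) and (263,215).
- The blue racks at top (120,165) and (218,267) are decoys.

I choose the grey print at scene (278,205) and check it in a close crop.

```bash
sed -i '/^def ray/i from scipy.spatial.transform import Rotation as Ro' h.py; sed -i "s/np.array(d\['rotation'\])/Ro.from_quat(np.array(d['rotation']),scalar_first=True).as_matrix()/" h.py
python3 - <<'E'
from h import *
a=load('s0')['img'];b=load('t0')['img']
def c(i,x,y,w,h,s): return cv2.resize(i[y:y+h,x:x+w],None,fx=s,fy=s,interpolation=cv2.INTER_CUBIC)
r=np.vstack([np.hstack([c(a,205,170,100,75,4),c(b,165,125,100,75,4)]),np.hstack([c(a,165,130,80,60,5),c(b,325,120,100,75,4)])])
cv2.imwrite('pics/crop.png',np.clip(r[:,:,::-1].astype(float)*1.5,0,255).astype(np.uint8))
E
```

```text
(no output)
```

View pics/crop.png

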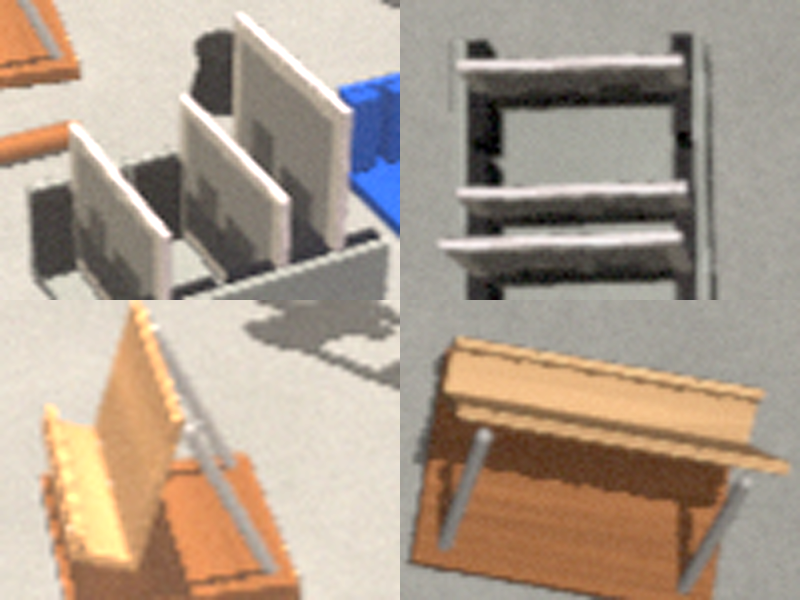

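The crop confirms the choice: it is the tallest board, grey, in the grey rack. Its top corners are at scene (264,174) and (292,197), and at top (175.5,186) and (235.5,184). The easel's lip and backrest ends are readable in both views.

Run:
```python
from h import *
np.set_printoptions(precision=4,suppress=True)
a=load('s0');b=load('t0')
for n,p,q in [('pan -y',(265,173.7),(235.5,184)),('pan +y',(292,197),(175.7,186.2)),
 ('lip +y',(180.5,181),(339.2,130)),('lip -y',(174.8,151.6),(415.7,143.2)),('back +y',(201.4,155),(339.2,148.5)),('back -y',(193,130.6),(421.7,161.8)),('base rear+y',(224.6,187),(328.2,190.2))]:
  x,e=two(a,p,b,q); print(n,x,'gap',round(e,4))
T=lambda u,v:plane(b,u,v,.17)
P=T(235.5,184),T(175.7,186.2); print('pan top@.17',P, (P[0]+P[1])/2, np.linalg.norm(P[0]-P[1]),'ang of y axis',np.arctan2(*(P[1]-P[0])[[1,0]]))
print('scene@.17',plane(a,265,173.7,.17),plane(a,292,197,.17))
for z,xo,p,q in[(.0668,.0504,(339.2,130),(415.7,143.2)),(.139,-.0143,(339.2,148.5),(421.7,161.8))]:
  A=plane(b,*p,z);B=plane(b,*q,z);y=(A-B)/np.linalg.norm(A-B);x=np.array([y[1],-y[0],0]);m=(A+B)/2
  print(np.linalg.norm(A-B),'easel origin',m-xo*x,'yaw',np.arctan2(x[1],x[0]))
for z,xo,p,q in[(.0668,.0504,(180.5,181),(174.8,151.6)),(.139,-.0143,(201.4,155),(193,130.6))]:
  A=plane(a,*p,z);B=plane(a,*q,z);y=(A-B)/np.linalg.norm(A-B);x=np.array([y[1],-y[0],0]);m=(A+B)/2
  print('S',np.linalg.norm(A-B),'easel origin',m-xo*x,'yaw',np.arctan2(x[1],x[0]))
```

```text
pan -y [0.4807 0.1348 0.1647] gap 0.0022
pan +y [0.4799 0.2726 0.1674] gap 0.0
lip +y [ 0.6368 -0.1325  0.0473] gap 0.0022
lip -y [ 0.5934 -0.3263  0.0588] gap 0.0002
back +y [ 0.5674 -0.116   0.1299] gap 0.0007
back -y [ 0.5273 -0.3108  0.1325] gap 0.0029
base rear+y [ 0.4913 -0.1062  0.0011] gap 0.0125
pan top@.17 (array([0.4807, 0.1339, 0.17  ]), array([0.4794, 0.2721, 0.17  ])) [0.4801 0.203  0.17  ] 0.13824959716445287 ang of y axis 1.580126780052491
scene@.17 [0.4846 0.1443 0.17  ] [0.4822 0.2762 0.17  ]
0.19822739192603508 easel origin [ 0.5625 -0.2163  0.0668] yaw -0.20665431724893252
0.1983318211072736 easel origin [ 0.5604 -0.2147  0.139 ] yaw -0.19369074247365886
S 0.2175907040383191 easel origin [ 0.5724 -0.192   0.0668] yaw -0.22022845306714187
S 0.20069755073517254 easel origin [ 0.5664 -0.1984  0.139 ] yaw -0.21073565863036503
```

```bash
python3 -m pendant '[[1,[0,0,-0.5],-0.355],[1,[0,0,-0.5],-0.355],[1,[0,0,-0.5],-0.355],[1,[0,0,-0.5],-0.355],[1,[0,0,-0.5],-0.355],[1,[0,0,-0.5],-0.355],[1,[0,0,-0.5],-0.355],[1,[0,0,-0.5],-0.355],[1,[0,0,-0.5],-0.355]]'
```

```text
time: 1.0
tool_pos: [0.2801, -0.5584, 0.2906]
tool_rot: [-0.001, 0.704, 0.71, 0.0]
contact_force: [-0.5, 0.2, 0.2]
gripper_width: 1.001
grasp_force: 0.0
```

```bash
python3 -m pendant '[[1,[1,0.8,0],0],[1,[1,0.8,0],0],[1,[1,0.8,0],0],[1,[1,0.8,0],0]]' | sed -n 2p
python3 -m pendant '[[1,[1,0.8,0],0],[1,[1,0.8,0],0],[1,[1,0.8,0],0],[1,[1,0.8,0],0]]' | sed -n 2p
python3 -m pendant '[[1,[1,0,0],0],[1,[1,0,0],0],[1,[1,0,0],0]]' | sed -n 2p
python3 -m pendant '[[1,[1,0,0],0],[1,[1,0,0],0],[1,[1,0,0],0]]' | sed -n 2p
python3 -m pendant '[[1,[1,0,0],0],[1,[1,0,0],0],[1,[1,0,0],0]]' | sed -n 2p
python3 -m pendant '[[1,[1,0,0],0],[1,[1,0,0],0],[1,[1,0,0],0],[1,[1,0,0],0],[1,[1,0,0],0]]'
```

```text
tool_pos: [0.3777, -0.434, 0.2913]
tool_pos: [0.4722, -0.3134, 0.2912]
tool_pos: [0.4683, -0.1948, 0.2911]
tool_pos: [0.4672, -0.0749, 0.2913]
tool_pos: [0.4662, 0.0452, 0.2913]
time: 3.2
tool_pos: [0.4657, 0.1623, 0.2911]
tool_rot: [0.0, 0.704, 0.71, -0.0]
contact_force: [-0.2, 0.5, -0.3]
gripper_width: 0.996
grasp_force: 0.0
```

```bash
python3 -m pendant '[[1,[0.34,0.13,0.3],0],[1,[0.34,0.13,0.65],0],[1,[0.34,0.13,0.65],0],[1,[0.34,0.13,0.65],0],[1,[0.34,0.13,0.65],0]]'
python3 - <<'E'
from h import *
a=grab('scene','s1')['img'];b=grab('top','t1')['img']
def c(i,x,y,w,h,s): return cv2.resize(i[y:y+h,x:x+w],None,fx=s,fy=s,interpolation=cv2.INTER_CUBIC)
cv2.imwrite('pics/crop1.png',np.hstack([c(a,205,110,100,150,4),c(b,160,110,100,150,4)])[:,:,::-1])
print(manip.state()['tool_pos'])
E
```

```text
time: 3.7
tool_pos: [0.4822, 0.2031, 0.2162]
tool_rot: [0.001, 0.705, 0.71, 0.002]
contact_force: [0.3, 0.4, 0.8]
gripper_width: 0.999
grasp_force: 0.0
[0.48228908 0.20351577 0.21655649]
```

View pics/crop1.png

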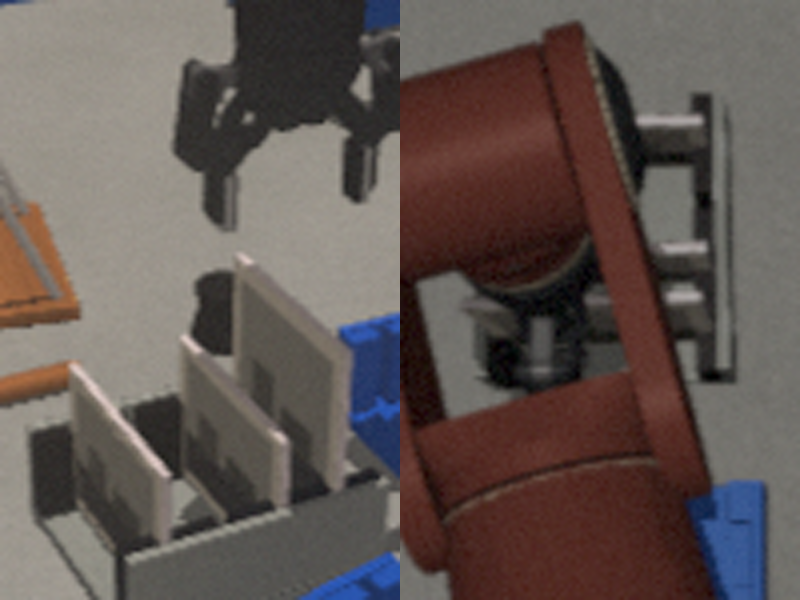

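The open fingers straddle the tall print: the tips are at crop (225,225) and (362,195), and their midpoint lies over the middle of the print's top edge at (293,310). Now I descend and close.

```bash
python3 -m pendant '[[1,[0,0,0.2],0],[1,[0,0,0.4],0],[1,[0,0,0.55],0],[1,[0,0,0.66],0],[1,[0,0,0.66],0],[1,[0,0,0.66],0]]' 
python3 -m pendant '[[0,[0,0,0],0],[0,[0,0,0],0],[0,[0,0,0],0],[0,[0,0,0],0],[0,[0,0,0],0],[0,[0,0,0],0],[0,[0,0,0],0],[0,[0,0,0],0],[0,[0,0,0],0],[0,[0,0,0],0]]'
```

```text
time: 4.4
tool_pos: [0.4815, 0.2041, 0.1354]
tool_rot: [0.0, 0.704, 0.71, 0.001]
contact_force: [-0.4, 0.4, 0.1]
gripper_width: 1.001
grasp_force: 0.0
time: 5.4
tool_pos: [0.4808, 0.204, 0.1343]
tool_rot: [0.0, 0.704, 0.71, 0.0]
contact_force: [0.3, -0.2, 1.6]
gripper_width: 0.063
grasp_force: 58.9
```

```bash
python3 -m pendant '[[0,[0,0,-0.1],0],[0,[0,0,-0.2],0],[0,[0,0,-0.3],0],[0,[0,0,-0.4],0],[0,[0,0,-0.5],0],[0,[0,0,-0.6],0],[0,[0,0,-0.7],0],[0,[0,0,-0.8],0],[0,[0,0,-0.9],0],[0,[0,0,-1],0]]' 
python3 -m pendant '[[0,[0,0,-0.2],0],[0,[0,0,-0.4],0],[0,[0,0,-0.55],0],[0,[0,0,-0.55],0],[0,[0,0,-0.55],0]]'
python3 - <<'E'
from h import *
a=grab('scene','s2')['img'];b=grab('top','t2')['img']
cv2.imwrite('pics/crop2.png',cv2.resize(a[40:280,150:330],None,fx=2.5,fy=2.5,interpolation=cv2.INTER_CUBIC)[:,:,::-1])
E
```

```text
time: 6.4
tool_pos: [0.4807, 0.204, 0.2551]
tool_rot: [0.0, 0.704, 0.71, -0.0]
contact_force: [-0.1, -0.2, -2.0]
gripper_width: 0.065
grasp_force: 58.6
time: 6.9
tool_pos: [0.4807, 0.204, 0.3201]
tool_rot: [0.0, 0.704, 0.71, 0.0]
contact_force: [0.6, -0.4, -2.2]
gripper_width: 0.063
grasp_force: 58.7
```

View pics/crop2.png

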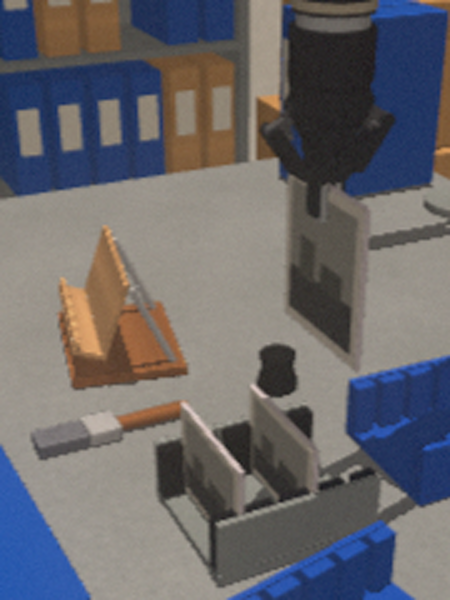

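The tall print is held upright and clear of the rack (lower corners at crop (288,310) and (360,367)), and both short prints are still in place. Now I carry it over to the easel.

```bash
python3 -m pendant '[[0,[-0.2,0,0],0],[0,[-0.4,0,0],0],[0,[-0.7,0,0],0],[0,[-1,0,0],0],[0,[-1,0,0],0]]' | sed -n 2p
python3 -m pendant '[[0,[-0.25,0.1,0],0],[0,[-0.5,0.2,0],0],[0,[-0.75,0.3,0],0],[0,[-1,0.4,0],0],[0,[-1,0.4,0],0]]' | sed -n 2p
python3 -m pendant '[[0,[-0.25,0.1,0],0],[0,[-0.5,0.2,0],0],[0,[-0.75,0.3,0],0],[0,[-1,0.4,0],0],[0,[-1,0.4,0],0]]' | sed -n 2p
python3 -m pendant '[[0,[-0.2,0.05,0],0.02],[0,[-0.4,0.1,0],0.04],[0,[-0.55,0.12,0],0.067],[0,[-0.55,0.12,0],0.067],[0,[-0.55,0.12,0],0.067]]'
python3 - <<'E'
from h import *
a=grab('scene','s3')['img'];b=grab('top','t3')['img']
def c(i,x,y,w,h,s): return cv2.resize(i[y:y+h,x:x+w],None,fx=s,fy=s,interpolation=cv2.INTER_CUBIC)
cv2.imwrite('pics/crop3.png',np.hstack([c(a,150,50,100,150,4),c(b,325,60,100,150,4)])[:,:,::-1])
print(manip.state()['tool_pos'])
E
```

```text
tool_pos: [0.4813, 0.0809, 0.3183]
tool_pos: [0.5313, -0.0378, 0.3181]
tool_pos: [0.5804, -0.1569, 0.3181]
time: 9.0
tool_pos: [0.5949, -0.2195, 0.3192]
tool_rot: [-0.001, 0.774, 0.633, 0.0]
contact_force: [-0.1, -0.1, -2.8]
gripper_width: 0.058
grasp_force: 59.2
[ 0.5949347  -0.21933545  0.31968672]
```

View pics/crop3.png

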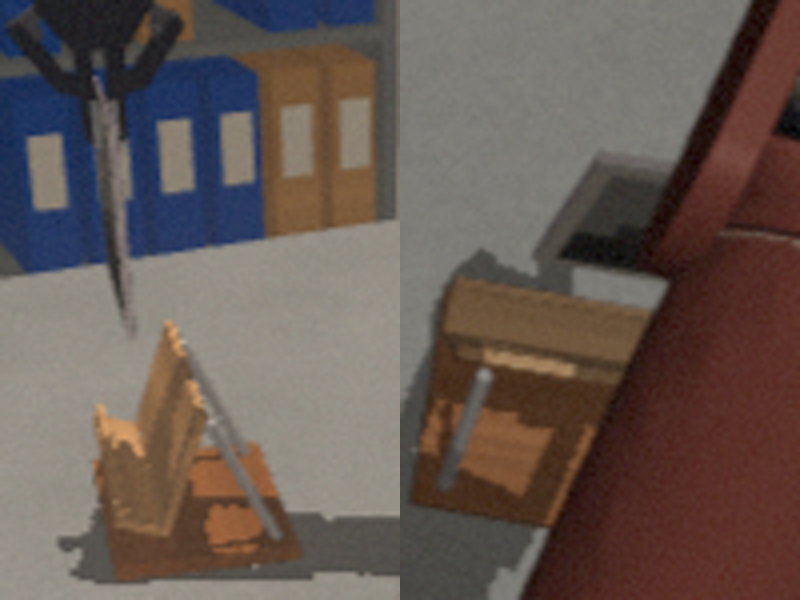

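The print hangs above the easel, square to it: its lower near corner is at crop (130,335), over the ledge area. Next I descend to just above the lip and look again.

```bash
python3 -m pendant '[[0,[0,-0.02,0.2],0],[0,[0,-0.02,0.4],0],[0,[0,-0.02,0.6],0],[0,[0,-0.02,0.8],0],[0,[0,-0.02,1],0],[0,[0,-0.02,1],0],[0,[0,-0.02,1],0]]'
python3 - <<'E'
from h import *
a=grab('scene','s4');b=grab('top','t4')
i=a['img']
cv2.imwrite('pics/crop4.png',cv2.resize(i[100:200,160:235],None,fx=6,fy=6,interpolation=cv2.INTER_CUBIC)[:,:,::-1])
t=np.array(manip.state()['tool_pos']);print(t)
ex=np.array([.980,-.199,0]);ey=np.array([.199,.98,0]);o=np.array([.5615,-.2155,0])
f=lambda p:((proj(a,p)-[160,100])*6).round(0)
for s in(1,-1):
  print('panel corner front/back exp',f([t[0],t[1],t[2]-.1243]+s*.07*ey+.003*ex),f([t[0],t[1],t[2]-.1243]+s*.07*ey-.003*ex))
  for n,x,z in(('lip in',.0448,.0647),('lip out',.0504,.0668),('ledge back',.02,.045),('back top',-.0143,.139)): print(n,f(o+ex*x+s*.1*ey+[0,0,z]))
E
```

```text
time: 9.8
tool_pos: [0.5926, -0.2196, 0.2002]
tool_rot: [-0.0, 0.774, 0.633, -0.0]
contact_force: [-0.3, -0.0, -2.1]
gripper_width: 0.061
grasp_force: 59.1
[ 0.59367718 -0.22044645  0.20242901]
panel corner front/back exp [152. 407.] [164. 406.]
lip in [143. 457.]
lip out [132. 454.]
ledge back [193. 484.]
back top [248. 315.]
panel corner front/back exp [123. 300.] [133. 299.]
lip in [103. 300.]
lip out [ 93. 298.]
ledge back [148. 326.]
back top [194. 172.]
```

View pics/crop4.png

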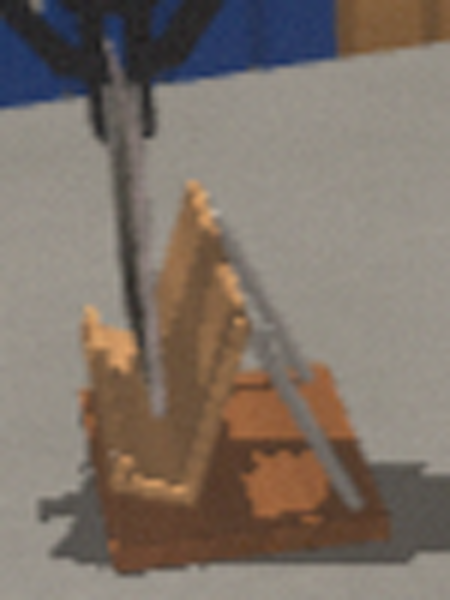

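The lower near corner (crop (160,415)) is between the lip (115–130,465) and the backrest foot (190,490), about as predicted. Now I lower gently to contact.

```bash
python3 -m pendant '[[0,[0,0,0.03],0],[0,[0,0,0.06],0],[0,[0,0,0.09],0],[0,[0,0,0.12],0],[0,[0,0,0.15],0],[0,[0,0,0.17],0],[0,[0,0,0.17],0],[0,[0,0,0.17],0]]'
python3 -m pendant '[[0,[0,0,0.01],0],[0,[0,0,0.02],0],[0,[0,0,0.03],0],[0,[0,0,0.03],0]]'
```

```text
time: 10.7
tool_pos: [0.5927, -0.2205, 0.1797]
tool_rot: [-0.0, 0.775, 0.633, -0.0]
contact_force: [-0.3, 0.3, -2.8]
gripper_width: 0.062
grasp_force: 59.1
time: 11.1
tool_pos: [0.5926, -0.2204, 0.1758]
tool_rot: [-0.0, 0.775, 0.633, -0.0]
contact_force: [0.7, 0.9, -2.4]
gripper_width: 0.062
grasp_force: 59.1
```

```bash
for i in 1; do python3 -m pendant '[[0,[0,0,0.01],0],[0,[0,0,0.015],0],[0,[0,0,0.015],0]]' | sed -n '2p;4p'; python3 -m pendant '[[0,[0,0,0.01],0],[0,[0,0,0.015],0],[0,[0,0,0.015],0]]' | sed -n '2p;4p'; done
```

```text
tool_pos: [0.5926, -0.2204, 0.1741]
contact_force: [-0.1, 0.1, -3.0]
tool_pos: [0.5929, -0.2206, 0.1731]
contact_force: [-0.9, -1.1, 0.0]
```

```bash
python3 -m pendant '[[0,[0,0,0.01],0],[0,[0,0,0.01],0],[0,[0,0,0.01],0],[0,[0,0,0.01],0]]' | sed -n '1,6p'
```

```text
time: 12.1
tool_pos: [0.5932, -0.2208, 0.1731]
tool_rot: [0.001, 0.775, 0.633, 0.0]
contact_force: [-1.8, 0.5, 5.4]
gripper_width: 0.063
grasp_force: 60.4
```

The ledge carries the print (force up by about 8 N) while it is still held. Next I open partway so that the fingers cage it, then move back to lean it.

```bash
python3 -m pendant '[[0.3,[0,0,0],0],[0.3,[0,0,0],0],[0.3,[0,0,0],0],[0.3,[0,0,0],0],[0.3,[0,0,0],0],[0.3,[0,0,0],0]]' | sed -n '2p;4,6p'
python3 -m pendant '[[0.3,[0,-0.04,0],0],[0.3,[0,-0.08,0],0],[0.3,[0,-0.12,0],0],[0.3,[0,-0.16,0],0],[0.3,[0,-0.2,0],0],[0.3,[0,-0.24,0],0],[0.3,[0,-0.28,0],0],[0.3,[0,-0.32,0],0],[0.3,[0,-0.36,0],0],[0.3,[0,-0.4,0],0]]' | sed -n '2p;4,6p'
python3 - <<'E'
from h import *
a=grab('scene','s5');b=grab('top','t5')
cv2.imwrite('pics/crop5.png',cv2.resize(a['img'][90:190,155:235],None,fx=6,fy=6,interpolation=cv2.INTER_CUBIC)[:,:,::-1])
E
```

```text
tool_pos: [0.5926, -0.2204, 0.1711]
contact_force: [-0.0, 0.4, 0.3]
gripper_width: 0.301
grasp_force: 0.1
tool_pos: [0.5452, -0.2108, 0.1713]
contact_force: [-1.2, 0.4, 0.1]
gripper_width: 0.3
grasp_force: 0.2
```

View pics/crop5.png

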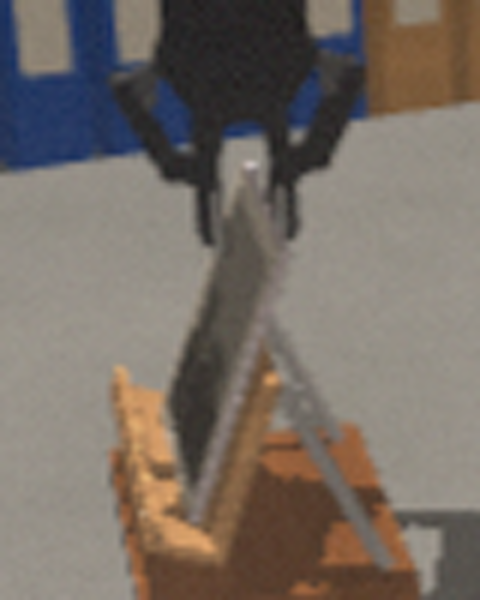

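The print now leans back inside the cage, with its near edge running from crop (195,520) to (275,260), almost parallel to the backrest. I nudge further until the front finger meets resistance.

```bash
python3 -m pendant '[[0.3,[0,-0.02,0],0],[0.3,[0,-0.04,0],0],[0.3,[0,-0.06,0],0],[0.3,[0,-0.06,0],0]]' | sed -n '2p;4,6p'
python3 -m pendant '[[0.3,[0,-0.02,0],0],[0.3,[0,-0.04,0],0],[0.3,[0,-0.05,0],0],[0.3,[0,-0.05,0],0]]' | sed -n '2p;4,6p'
python3 - <<'E'
from h import *
a=grab('scene','s6');b=grab('top','t6')
cv2.imwrite('pics/crop6.png',cv2.resize(a['img'][90:190,155:235],None,fx=6,fy=6,interpolation=cv2.INTER_CUBIC)[:,:,::-1])
E
```

```text
tool_pos: [0.5385, -0.2094, 0.1713]
contact_force: [0.3, -0.3, -0.3]
gripper_width: 0.302
grasp_force: 0.0
tool_pos: [0.5326, -0.2082, 0.1713]
contact_force: [0.4, 0.3, -0.3]
gripper_width: 0.299
grasp_force: 0.0
```

View pics/crop6.png

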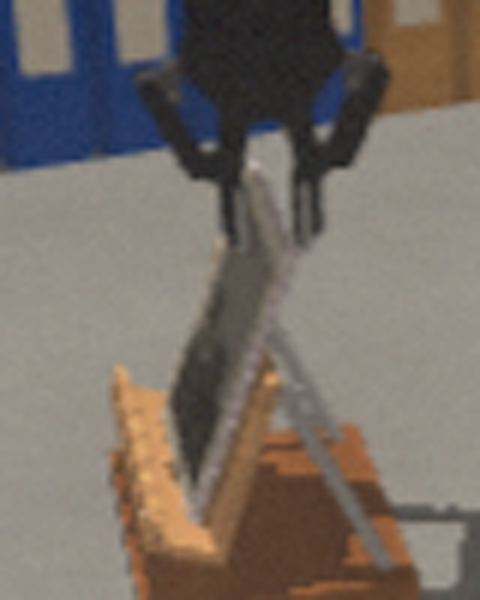

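The print now rests against the backrest, its lower edge on the ledge behind the lip (near corner at crop (195,515)), and the fingers are unloaded. I open wider and retreat straight up.

```bash
python3 -m pendant '[[0.8,[0,0,0],0],[0.8,[0,0,0],0],[0.8,[0,0,0],0],[0.8,[0,0,0],0],[0.8,[0,0,-0.15],0],[0.8,[0,0,-0.35],0],[0.8,[0,0,-0.6],0],[0.8,[0,0,-1],0],[0.8,[0,0,-1],0],[0.8,[0,0,-1],0]]' | sed -n '1,2p;4,6p'
python3 -m pendant '[[0.8,[0,0,0],0],[0.8,[0,0,0],0],[0.8,[0,0,0],0],[0.8,[0,0,0],0],[0.8,[0,0,0],0]]' | sed -n '1,2p'
python3 - <<'E'
from h import *
a=grab('scene','s7');b=grab('top','t7')
def c(i,x,y,w,h,s): return cv2.resize(i[y:y+h,x:x+w],None,fx=s,fy=s,interpolation=cv2.INTER_CUBIC)
cv2.imwrite('pics/crop7.png',np.hstack([c(a['img'],150,90,150,175,3),c(b['img'],310,100,110,175,3)])[:,:,::-1])
E
```

```text
time: 15.7
tool_pos: [0.5335, -0.2086, 0.2935]
contact_force: [-0.1, 0.2, -0.8]
gripper_width: 0.806
grasp_force: 0.0
time: 16.2
tool_pos: [0.5325, -0.2082, 0.2907]
```

View pics/crop7.png

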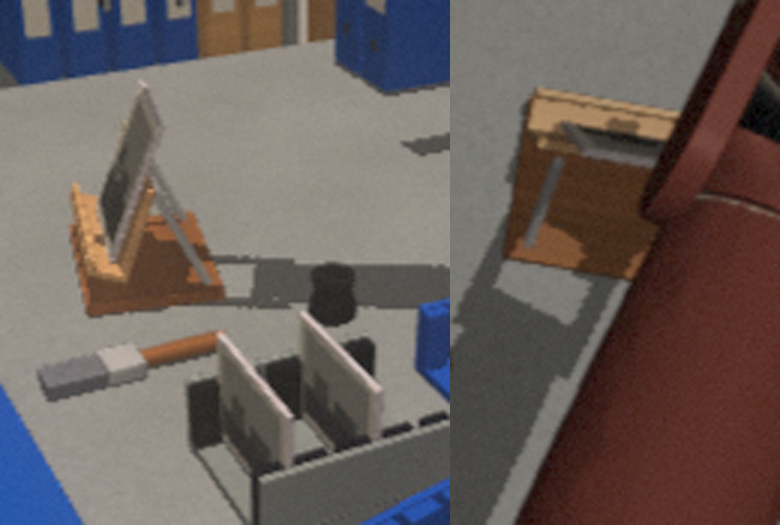

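The print stands leaning on the easel, free of the gripper (near edge from crop (113,258) to (160,128)), and the bystanders and short prints are undisturbed. I check this numerically before handing in.

Run:
```python
from h import *
a=load('s7');b=load('t7')
ex=np.array([.980,-.199,0]);ey=np.array([.199,.98,0]);o=np.array([.5615,-.2155,0])
# intersect near-edge pixel rays (less the ~1.3 px row offset seen earlier) with the plane of the print's +y side edge
for n,p in(('bottom',(187.7,174.7)),('top',(203.3,131.4))):
  for y in(.06,.07,.08):
    e,r=ray(a,*p); k=((o+y*ey-e)@ey)/(r@ey); q=e+k*r; print(n,y,round((q-o)@ex,4),round(q[2],4))
for p in((310+115/3,100+123/3),(310+143/3,100+152/3)):
  q=plane(b,*p,.195);print('top',(q-o)@ex,(q-o)@ey)
```

```text
bottom 0.06 0.0291 0.0469
bottom 0.07 0.0299 0.0522
bottom 0.08 0.0308 0.0575
top 0.06 -0.0299 0.1904
top 0.07 -0.0285 0.1945
top 0.08 -0.0271 0.1985
top -0.01078884345080432 0.08854156322258051
top -0.029521546479201036 0.0644334058007768
```

```bash
python3 -c "
from plant import manip
print(manip.job_done())"
```

```text
the job is handed in; nothing more can be done
None
```

The tall print stands on the easel's ledge, leaning back about 0.39 rad against the backrest; the short prints, loupe and brush looked unmoved, and I handed the job in at about 16 s (no verdict was returned).

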